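# Kickstand down, then hold the scooter upright

### The job

I have just fitted a new kickstand to this kick scooter, which leans against the grey toolbox with its handlebar column taken off. While it still leans there, flip the stand's leg down past its spring's centre until it sits against its stop; then grip the bare steering tube at the front, bring the scooter upright with both wheels staying on the bench, and finish holding it there, upright and still, so that I can measure the gap under the stand's foot. Don't knock the wrench, the grease jar or the spare wheel about.

Things in the scene. Friction and masses are not known exactly. Their poses are not given: they have to be found in the camera images.
- scooter: Kick scooter, handlebar column off, about 2.6 kg; 180 mm wheels (26 mm wide, axles 600 mm apart) tied so they cannot turn, steering locked. Origin: bench line midway between the tyres; x to its own left (kickstand side), y to its rear, z up through the frame. It starts leaning 0.26 rad to its right (-x), fork crown on the toolbox, and tips about the line through the treads. Upright: z vertical.
- steering_tube (a point): Middle of the bare round steel steering tube (32 mm diameter) at the scooter's front end, in its middle plane, 309 mm above its ground line. Raked: upward the tube runs along (0, 0.242, 0.970) of the scooter's frame. Free to 26 mm above this point (top end) and 32 mm below it, where a 47 mm collar and the 42 mm head tube begin. Axes as the scooter's.
- front_tread (a point): Centre of the front tyre's round tread at its lowest place, 15 mm above the bench whatever the lean as long as the wheel stands on the bench.
- rear_tread (a point): The same for the rear tyre.
- stand_pivot (a point): Kickstand pivot on the left rear stay: 55 mm ahead of the rear axle, 108 mm above the ground line, 56 mm left of the middle plane (rear wheel and mudguard reach 190 mm up, 25 mm either side of that plane). The pivot axis runs along the scooter's x. Axes as the scooter's.
- foot (a point): Middle of the end face of the leg's black rubber foot (16 x 28 x 24 mm), 88 mm from the pivot axis. The leg is a round 12 mm steel bar that splays to the scooter's left: 8 mm left of the pivot at 30 mm from the axis, 30 mm left at 82 mm. Folded, it points to the rear, 10 degrees up; it swings down, then forward. Down, with the scooter upright, the foot hangs about 20 mm clear.
- kickstand (a joint): Angle of the kickstand: 0 folded up, 1.99 fully down at its stop (14 degrees forward of straight down). A small tension spring beside the pivot pulls it over centre: towards 0 below about 0.95 and towards 1.99 above it, with at most 0.2 N m (about 3.5 N at 60 mm from the pivot).
- toolbox: Grey steel hand toolbox, 130 (x) x 300 (y) x 215 mm high plus a flat handle up to 225 mm, fixed in place. Origin at the centre of its underside; the scooter leans on its +x side and its long side is parallel to the scooter.
- wrench: Small steel combination wrench, 150 mm long, lying flat on the bench. Bystander.
- grease_jar: White jar with a steel lid, 64 mm diameter, 60 mm high, on the bench. Bystander.
- spare_wheel: Spare 180 mm scooter wheel lying flat on the bench, 27 mm thick. Bystander.

How it is judged:
On the way, in this order (a step that is already met when the one before it is completed fails the run):
1. the kickstand is flipped fully down while the scooter still leans (value of joint kickstand above 1.85 rad and angle between scooter's own z axis and vertical above 0.12 rad), for 0.3 s.
2. the scooter is brought upright (angle between scooter's own z axis and vertical below 0.07 rad), for 0.2 s.
At the end, for the whole second after the job is handed in: Gripper holds the steering tube (over 2 N, within 60 mm of its middle); scooter still (under 30 mm/s), upright within 4 degrees (0.07 rad), tyres lifted less than 6 mm, clear of the toolbox; kickstand down (joint above 1.85), foot over 4 mm off the bench (value of joint kickstand above 1.85 rad and angle between scooter's own z axis and vertical below 0.07 rad and height (world z) of each of front_tread, rear_tread below 0.021 m and height (world z) of foot above 0.004 m and contact force between the fingers and scooter above 2 N and distance between the grasp point and steering_tube below 0.06 m and contact force between scooter and toolbox below 0.3 N and linear speed of scooter below 0.03 m/s); the arm keeps its last pose, push and grip.
It fails at once if the scooter falls over or is tipped beyond 30 degrees (angle between scooter's own z axis and vertical above 0.52 rad).
It fails at once if a wheel is lifted well off the bench (height (world z) of any of front_tread, rear_tread above 0.045 m).
It fails at once if the wrench, jar or spare wheel is knocked away (more than 30 mm) (distance of any of wrench, grease_jar, spare_wheel from where it was at the start of the episode above 0.03 m).
It also fails if it takes over 64 s, if anything falls off the work surface, if the arm or the gripper's body presses on something with over 40 N, if the wrist force passes 120 N, or if a joint passes its speed limit or range.

### The arm

A 7-joint arm with a two-finger parallel gripper is mounted at the origin on the work surface. World frame = base frame: x ahead of the robot, y to its left, z up, the work surface at z = 0. Lengths are in m, angles in rad, forces in N, time in s.
With the tool pointing down it reaches from about 0.4 to 0.875 m from the base axis. Payload 19.3 kg.
Tool frame: the origin (TCP) lies at the very end of the fingers, on their centre line; the grasp point (between the pads) lies 19 mm behind it; y points along the fingers, x is the direction in which the jaws open and shut, and the axes are right-handed (so a half turn about y gives the same grasp; the last joint's range is limited). The gripper opens to 85 mm and grips with 20 to 120 N. Pads are 22 mm wide; open, the fingers measure 114 mm over their backs; the gripper's body (76 mm by 85 mm) begins 54 mm behind the grasp point. The pads swing forward as they close: fully open they stand 13 mm farther back than shut.
Start: joints at [-1.176, 0.521, -0.036, 1.599, 0.021, 1.021, -0.113], TCP at [0.28, 0.559, 0.231] pointing down, gripper open.
Joint ranges: [-2.91, 2.91], [-0.3, 2.13], [-1.5, 1.42], [0.17, 2.43], [-1.26, 4.41], [0.16, 1.93], [-2.52, 2.52]. Speed limits (rad/s): [1.89, 1.89, 2.39, 2.39, 3.01, 3.01, 3.01].

### API

Orientations are given as a unit quaternion [w, x, y, z].
In Python, from workcell import ctrl, cams gives the robot as it stands. The module is installed in compiled form; this text tells all that it offers.
- The arm moves only by the tool carry_out, never from a script. Its argument "series" is a list that holds one entry, the list of rows, each a list of 4 numbers: the shift along the tool's x, y, z in mm, then the turn about the tool's y in rad. A call has 1 to 10 rows; each row is the pose to reach, as a shift and turn from the pose measured when the call began, along the tool's axes at that moment; what a row does not reach only later rows make up. A row lasts 1/12 s, in which the tool goes at most 41.7 mm and 7.16 degrees, less where a joint would pass 70% of its speed; a pose out of reach is approached as far as the arm can. A call with a gripper value outside its range is refused whole. "claw" is the gripper command: -1 is shut, 1 is fully open, values between are in proportion, set as the call begins (left out, the last holds). The fingers move at their own pace and stop on an object; "grip_force" is the grip in N (left out, the last holds). Time passes only in rows, so rows that repeat a pose let the fingers close. It gives the time, the measured TCP pose, the force and the opening at its end, in the units of the state.
- ctrl.get_state(): the state, without advancing time (a new reading comes with each control period).
- cams.read_camera(name): name is "side" or "top" or "wrist"; returns a dict with "img" (420x560x3 uint8, red, green, blue), "mtx" (3x3 intrinsics, pixels), "distortion" ([k1, k2, p1, p2, k3] as OpenCV has them; the pictures are not rectified), "cam_to_world" (4x4, takes a point from camera to world coordinates). Camera axes: x right, y up, looking along -z (the intrinsics and any distortion apply to the point x, -y, -z); pixel columns grow to the right and rows downward; lengths in m; the calibration is good to about 2 mm. A picture is of the moment at which its call begins. There is no depth.
- ctrl.finish_job(): hands the job in, once; it reports no verdict.
The state is a dict: "time_s": time; "q": joint angles; "joint_velocities": joint speeds; "effort": joint torques, N m; "eef_pos": TCP position; "tcp_rot": TCP orientation; "contact_force": force on the tool from outside, world axes, zero at the start; "ft_torque": the same for the moment, N m; "finger_gap": finger opening in m.
Only numpy, scipy, OpenCV 4.12 (cv2) and the standard library are available. Lean on these libraries where they do the work, as an engineer would, in place of code of your own. Each camera call takes 0.05 s, during which the arm holds its last target.

## Working session

There is one attempt and no reset: what is moved stays moved. The work goes in short steps, Python scripts to look and compute and a tool call to move; the robot and the scene stay as the last step left them, time stands still between calls to the robot, and variables do not carry over. Pictures are saved under pics/ and viewed, and the job is handed in when it is done.

Besides the shell and the picture viewer there is one more tool, called after "Call:" as name(argument=value, ...) on one line, values as JSON. carry_out: Moves the arm, as the interface text tells. Its arguments: {"type":"object","properties":{"series":{"type":"array","items":{"type":"array","items":{"type":"array","items":{"type":"number"}}}},"claw":{"type":"number"},"grip_force":{"type":"number"}},"required":["series"]}

```bash
mkdir -p pics; cat > h.py <<'E'
import numpy as np, cv2
from workcell import ctrl, cams
def snap(n,tag):
    r=cams.read_camera(n); cv2.imwrite(f'pics/{tag}.png',r['img'][:,:,::-1]); np.savez(f'pics/{tag}.npz',**{k:np.array(r[k]) for k in ('img','mtx','distortion','cam_to_world')}); return r
def load(tag): return dict(np.load(f'pics/{tag}.npz'))
def ray(r,u,v):
    p=cv2.undistortPoints(np.array([[[u,v]]],float),r['mtx'],r['distortion'])[0,0]
    T=r['cam_to_world']; d=T[:3,:3]@np.array([p[0],-p[1],-1]); return T[:3,3],d/np.linalg.norm(d)
def tri(*a):
    A=np.zeros((3,3));b=np.zeros(3);L=[]
    for r,u,v in a:
        o,d=ray(r,u,v);P=np.eye(3)-np.outer(d,d);A+=P;b+=P@o;L.append((o,P))
    x=np.linalg.solve(A,b); return x,[np.linalg.norm(P@(x-o)) for o,P in L]
def atz(r,u,v,z):
    o,d=ray(r,u,v); return o+d*(z-o[2])/d[2]
def proj(r,X):
    T=r['cam_to_world']; c=T[:3,:3].T@(np.atleast_2d(X)-T[:3,3]).T; c=c*np.array([[1],[-1],[-1]])
    return cv2.projectPoints(c.T.copy(),np.zeros(3),np.zeros(3),r['mtx'],r['distortion'])[0][:,0]
E
python3 - <<'E'
from h import *
print(ctrl.get_state())
for n in('side','top','wrist'):
    r=snap(n,n+'0'); print(n,r['cam_to_world'].round(3).tolist(),r['mtx'][0,0],r['distortion'])
E
```

```text
{'time_s': 0.0, 'q': array([-1.17618019,  0.52203224, -0.03632048,  1.59997449,  0.02122332,
        1.0211127 , -0.11282821]), 'joint_velocities': array([-7.80026165e-04, -6.69173897e-04, -7.76645753e-04, -3.17515670e-05,
       -9.44059140e-04, -1.20156806e-03, -5.26716632e-04]), 'effort': array([ 4.63578290e-04, -9.27118993e+01,  1.97959498e+00, -3.69925261e+01,
        1.77575106e-02,  8.25520634e-03,  2.95194525e-05]), 'eef_pos': array([0.28005665, 0.55837638, 0.23072647]), 'tcp_rot': array([-0.60148153,  0.60196648,  0.37106418, -0.37170916]), 'contact_force': array([-0.18540929,  0.82092501,  0.65511765]), 'ft_torque': array([-0.00904602, -0.06129522,  0.00857637]), 'finger_gap': 0.0854753539053481}
side [[0.97, 0.194, -0.149, 0.388], [-0.245, 0.758, -0.604, -0.607], [-0.004, 0.622, 0.783, 0.975], [0.0, 0.0, 0.0, 1.0]] 433.91224725194814 [-0.01151192  0.          0.          0.          0.        ]
top [[0.015, 0.992, -0.128, 0.361], [-1.0, 0.014, -0.007, -0.002], [-0.005, 0.128, 0.992, 1.394], [0.0, 0.0, 0.0, 1.0]] 505.0214873925447 [-0.02546306  0.          0.          0.          0.        ]
wrist [[0.449, -0.844, -0.293, 0.204], [0.894, 0.423, 0.15, 0.595], [-0.003, -0.329, 0.944, 0.373], [0.0, 0.0, 0.0, 1.0]] 318.3988071305707 [0.00241552 0.         0.         0.         0.        ]
```

View pics/side0.png

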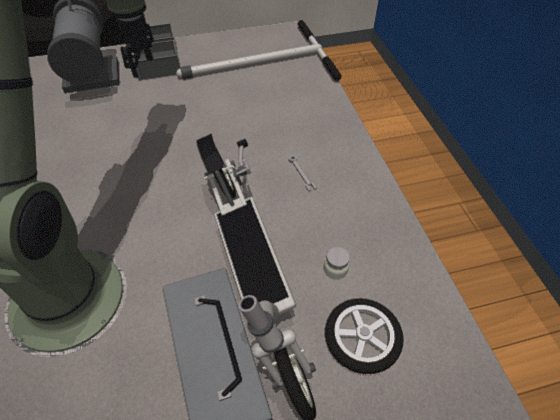

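View pics/top0.png

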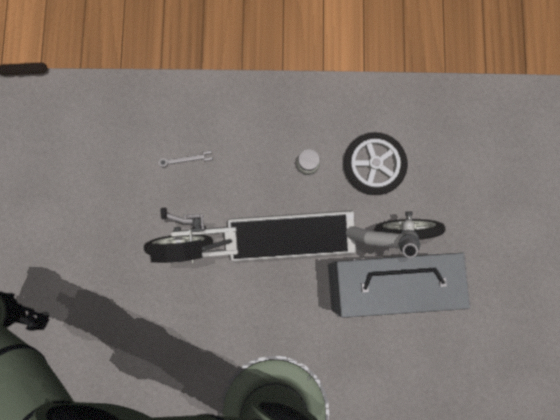

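View pics/wrist0.png

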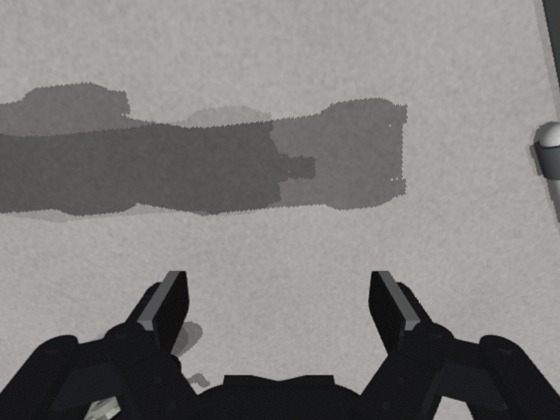

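```bash
python3 - <<'E'
from h import *
def crop(t,x,y,w,h,s,o):
    i=cv2.imread(f'pics/{t}.png')[y:y+h,x:x+w]; cv2.imwrite(f'pics/{o}.png',cv2.resize(i,None,fx=s,fy=s,interpolation=cv2.INTER_CUBIC))
crop('top0',130,190,130,90,6,'c1');crop('top0',320,190,140,100,5.5,'c2')
crop('side0',180,120,120,90,6,'c3');crop('side0',220,270,120,150,4,'c4')
E
```

```text
(no output)
```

View pics/c1.png

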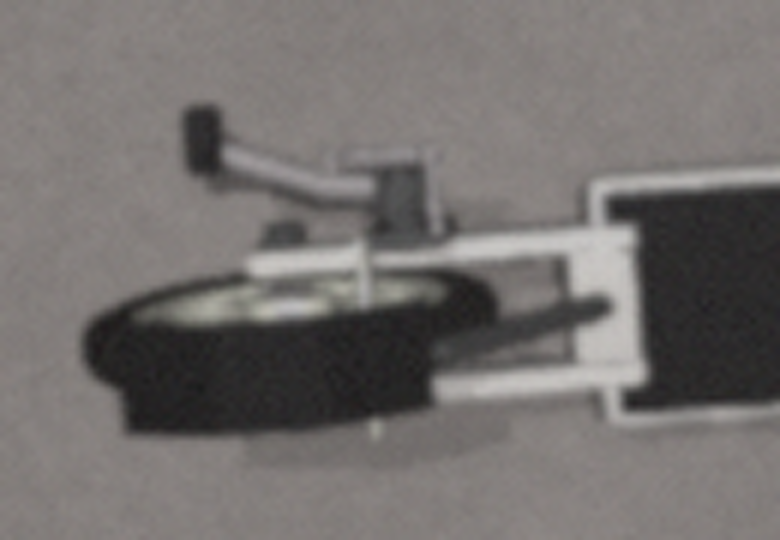

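View pics/c2.png

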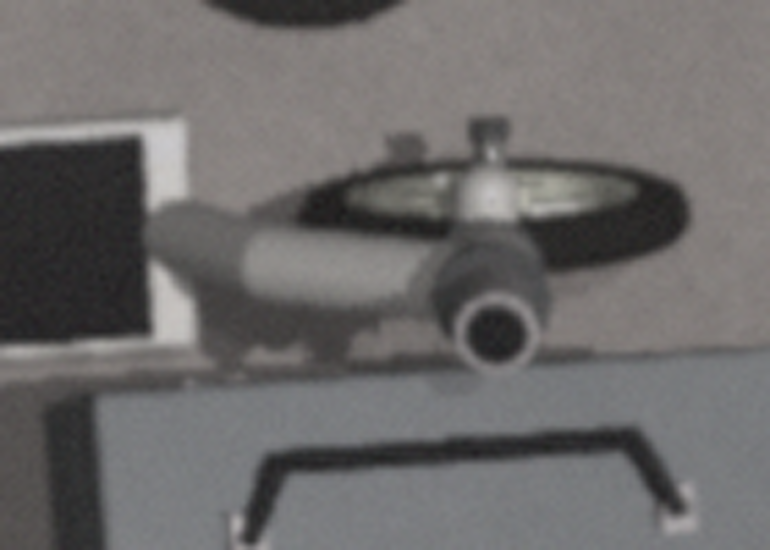

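View pics/c3.png

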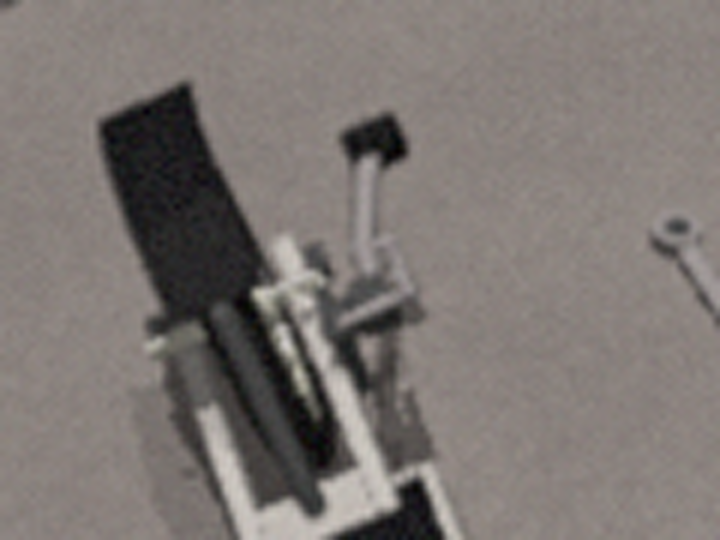

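View pics/c4.png

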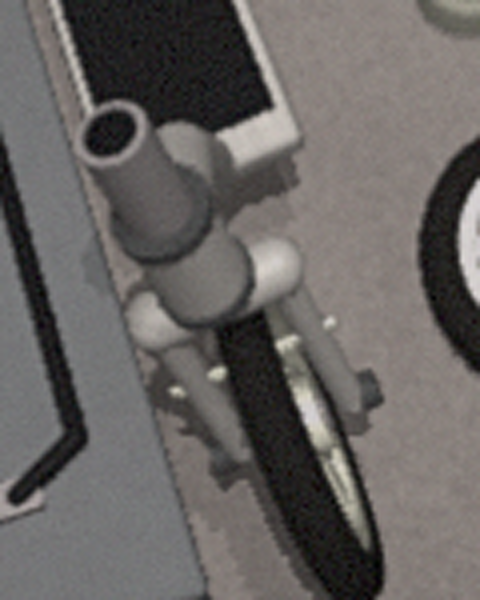

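```bash
cat >> h.py <<'E'
def S(p,P,lean):   # scooter local -> world; P=[x0,y0,yaw] bench line origin (tread centre line xy), rot about tread centre axis z=15mm
    p=np.atleast_2d(p).astype(float); c,s=np.cos(lean),np.sin(lean)
    x,y,z=p[:,0],p[:,1],p[:,2]-.015
    X=x*c-z*s; Z=x*s+z*c+.015
    cy,sy=np.cos(P[2]),np.sin(P[2])
    return np.c_[P[0]+cy*X-sy*y,P[1]+sy*X+cy*y,Z]
E
python3 - <<'E'
from h import *
from scipy.optimize import least_squares
t,s=load('top0'),load('side0')
tt,rt=tri((t,410,250.5),(s,248.25,303.25)); ft,rf=tri((t,163.8,213.3),(s,242.8,143))
print('tubetop',tt.round(4),rt,'foot',ft.round(4),rf)
# local y of steering tube unknown -> parameter; axles at +-0.3 ; stand pivot y=.3-.055
piv=np.array([.056,.245,.108]); a=np.radians(10)
foot=piv+np.array([.030,.080*np.cos(a),.080*np.sin(a)])
def tube(ys): return np.array([0,ys,.309])+.026*np.array([0,.242,.970])
def f(q):
    P=q[:3]
    W=np.vstack([S(tube(q[3]),P,q[4]),S(foot,P,q[4])])
    r=np.r_[(W-np.array([tt,ft])).ravel()*1000, (q[4]-.26)*100]
    return r
r=least_squares(f,[.5,0,0,-.25,.26]); print(r.x.round(4),f(r.x).round(2))
# yaw check from the deck edges & wheels
P=r.x[:3];
print('pivot',S(piv,P,r.x[4]),'st',S([0,r.x[3],.309],P,r.x[4]),S([0,r.x[3],.309],P,0), 'treads',S([[0,-.3,.015],[0,.3,.015]],P,.26))
for n,r_ in(('top0',t),('side0',s)):
    i=cv2.imread(f'pics/{n}.png')
    th=np.linspace(0,6.28,60)
    for yc in(-.3,.3):
        for q in proj(r_,S(np.c_[0*th,yc+.09*np.cos(th),.09+.09*np.sin(th)],P,r.x[4])): cv2.circle(i,tuple(int(v) for v in q.round()),0,(0,0,255),-1)
    for L in(tube(r.x[3]),foot,piv,[0,r.x[3],.309]):
        cv2.circle(i,tuple(int(v) for v in proj(r_,S(L,P,r.x[4]))[0].round()),1,(0,255,0),-1)
    cv2.imwrite(f'pics/{n}_o.png',i)
a=cv2.imread('pics/top0_o.png')[120:300,130:460];b=cv2.imread('pics/side0_o.png')[120:420,180:330]
cv2.imwrite('pics/o1.png',cv2.resize(a,None,fx=2.4,fy=2.4,interpolation=0));cv2.imwrite('pics/o2.png',cv2.resize(b,None,fx=2,fy=2,interpolation=0))
E
```

```text
tubetop [ 0.4181 -0.2846  0.324 ] [np.float64(0.0022419872244808592), np.float64(0.002241987224480902)] foot [0.5114 0.2799 0.148 ] [np.float64(0.002876489608020758), np.float64(0.002876489608020698)]
[ 0.4857 -0.0472  0.085  -0.237   0.2777] [ 0.   -0.   -2.02 -0.   -0.   -6.63  1.77]
pivot [[0.49314979 0.19931916 0.11978912]] st [[ 0.42551569 -0.29023236  0.29773643]] [[ 0.5058231  -0.28338876  0.309     ]] treads [[ 0.51116896 -0.34612062  0.015     ]
 [ 0.46022304  0.25171256  0.015     ]]
```

View pics/o1.png

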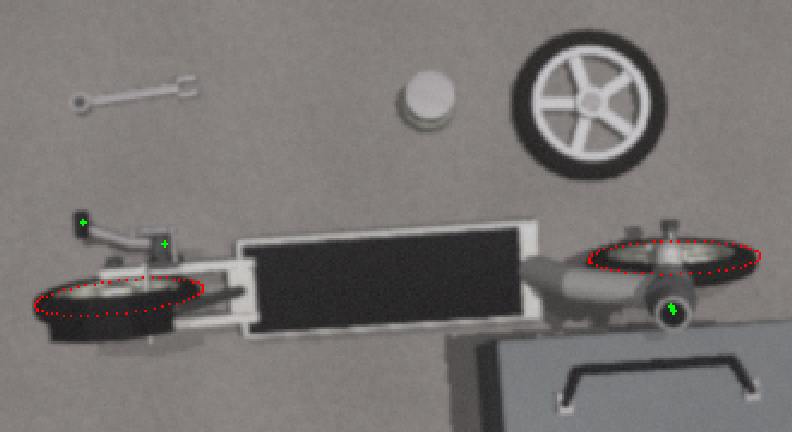

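View pics/o2.png

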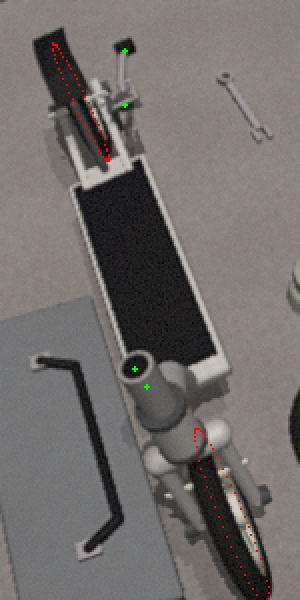

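```bash
python3 - <<'E'
from h import *
from scipy.spatial.transform import Rotation as R
s=ctrl.get_state(); q=s['tcp_rot']; M=R.from_quat(np.r_[q[1:],q[0]]).as_matrix(); print(M.round(3)); 
P=[.4845,-.0472,.07]
a=np.radians(10); piv=np.array([.056,.245,.108])
def leg(th,r,spl): return S(piv+[spl,r*np.cos(a-th),r*np.sin(a-th)],P,.265)[0]
print(leg(0,.08,.03))
for th in np.arange(0,2.0,.2):
    n=np.array([0,-np.sin(a-th),np.cos(a-th)])
    print(round(th,1),leg(th,.078,.03).round(3),leg(th,.088,.03).round(3))
E
```

```text
[[ 0.448 -0.    -0.894]
 [ 0.894 -0.001  0.448]
 [-0.001 -1.    -0.   ]]
[0.51672087 0.27963867 0.14068472]
0.0 [0.517 0.278 0.14 ] [0.516 0.287 0.142]
0.2 [0.521 0.279 0.125] [0.52  0.289 0.125]
0.4 [0.525 0.277 0.11 ] [0.525 0.287 0.108]
0.6 [0.529 0.273 0.096] [0.53  0.282 0.092]
0.8 [0.533 0.265 0.083] [0.534 0.273 0.078]
1.0 [0.537 0.255 0.072] [0.539 0.262 0.065]
1.2 [0.54  0.243 0.063] [0.542 0.248 0.055]
1.4 [0.543 0.229 0.056] [0.545 0.233 0.047]
1.6 [0.545 0.214 0.053] [0.548 0.216 0.043]
1.8 [0.547 0.198 0.052] [0.549 0.198 0.042]
```

Call:
carry_out(series=[[[-142,0,-331,-0.53],[-142,0,-331,-0.53],[-142,0,-331,-0.53],[-142,0,-331,-0.53],[-142,0,-331,-0.53],[-142,0,-331,-0.53],[-142,0,-331,-0.53],[-142,0,-331,-0.53],[-142,0,-331,-0.53],[-142,0,-331,-0.53]]], claw=-1, grip_force=20)

```text
time_s: 0.98
eef_pos: [0.5164, 0.2767, 0.2308]
tcp_rot: [0.484, -0.487, -0.513, 0.515]
contact_force: [-0.1, -0.3, -0.2]
finger_gap: -0.0001
```

```bash
cat >> h.py <<'E'
from scipy.spatial.transform import Rotation as R
def st():
    s=ctrl.get_state(); q=s['tcp_rot']; M=R.from_quat(np.r_[q[1:],q[0]]).as_matrix()
    print('t',s['time_s'],'p',s['eef_pos'].round(4),'F',s['contact_force'].round(1),'gap',round(s['finger_gap'],4),'head',np.arctan2(M[1,0],M[0,0]).round(3),'q',s['q'].round(2)); return s,M
def to(x,y,z,head=None):
    s,M=st(); d=M.T@(np.array([x,y,z])-s['eef_pos'])*1000
    h=0 if head is None else -(head-np.arctan2(M[1,0],M[0,0])); print('move',d.round(1),round(h,3))
E
python3 - <<'E'
from h import *
st(); r=snap('side','side1'); snap('wrist','wrist1'); snap('top','top1')
i=cv2.imread('pics/side1.png')[90:240,150:330]; j=cv2.imread('pics/top1.png')[150:290,100:280]
cv2.imwrite('pics/d1.png',np.hstack([cv2.resize(i,(400,333)),cv2.resize(j,(400,333))]))
E
```

```text
t 0.9833 p [0.5164 0.2767 0.2308] F [-0.1 -0.3 -0.2] gap -0.0001 head 1.628 q [-0.53  0.46 -0.09  1.7   0.05  0.98  0.99]
```

View pics/d1.png

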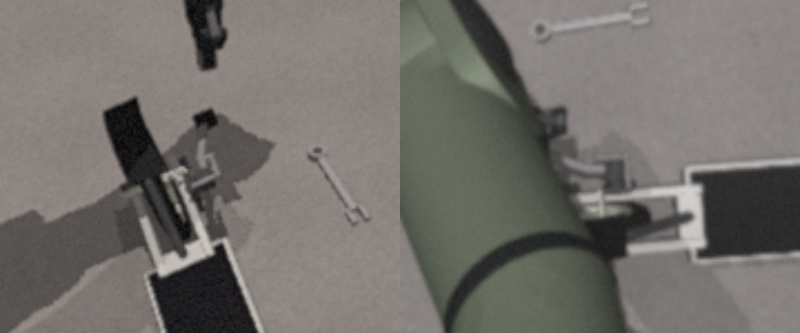

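View pics/wrist1.png

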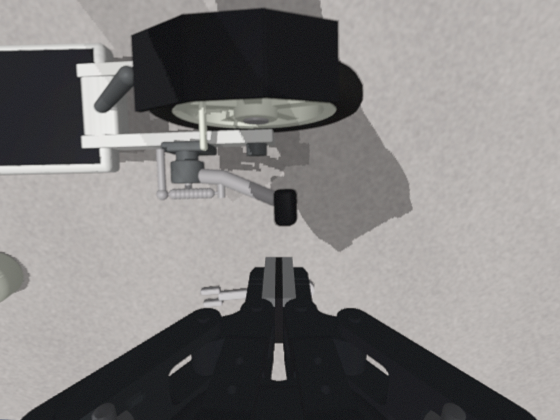

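```bash
python3 - <<'E'
from h import *
t,s,w=load('top0'),load('side0'),load('wrist1')
print(tri((t,163.8,213.3),(s,242.8,143),(w,285,207)),tri((s,242.8,143),(w,285,207)),tri((t,163.8,213.3),(w,285,207)))
print(proj(w,[.516,.277,.231]), proj(load('side1'),[.516,.277,.231]))
E
```

```text
(array([0.51074429, 0.28200292, 0.14459498]), [np.float64(0.00215147853364901), np.float64(0.0041238168595179436), np.float64(0.0023367054593808724)]) (array([0.51192258, 0.28317584, 0.14367221]), [np.float64(0.0031211471719177508), np.float64(0.0031211471719177057)]) (array([0.50989036, 0.28239809, 0.13912561]), [np.float64(0.0004945235451704362), np.float64(0.0004945235451703435)])
[[275.68996359 275.84466066]] [[241.67059147 120.20723379]]
```

```bash
python3 - <<'E'
from h import *
s,M=st(); p0=s['eef_pos']
P=[.4795,-.0452,.07]; a=np.radians(10); piv=np.array([.056,.245,.108])
print(M.round(3))
for th in np.arange(-.2,1.75,.1):
    r=.076; b=a-th; y=r*np.cos(b); z=r*np.sin(b); d=.013; y+=-np.sin(b)*(d+.008); z+=np.cos(b)*d
    w=S(piv+[.03,y,z],P,.265)[0]
    print(round(th,1),w.round(3),(M.T@(w-p0)*1000).round(0))
E
```

```text
t 1.1333 p [0.5121 0.2832 0.2308] F [-0.1  1.1 -0.2] gap 0.0 head 1.636 q [-0.54  0.46 -0.1   1.71  0.05  0.98  0.98]
[[-0.065 -0.001 -0.998]
 [ 0.998 -0.001 -0.065]
 [-0.001 -1.     0.001]]
-0.2 [0.506 0.265 0.166] [-17.  65.   7.]
-0.1 [0.507 0.27  0.159] [-13.  72.   5.]
0.0 [0.509 0.274 0.152] [-9. 78.  4.]
0.1 [0.511 0.277 0.145] [-6. 86.  2.]
0.2 [0.513 0.279 0.138] [-4. 93. -0.]
0.3 [0.515 0.281 0.131] [ -2. 100.  -2.]
0.4 [0.516 0.282 0.123] [ -1. 108.  -4.]
0.5 [0.518 0.282 0.116] [ -2. 115.  -6.]
0.6 [0.521 0.281 0.108] [ -2. 122.  -8.]
0.7 [0.523 0.28  0.101] [ -4. 129. -10.]
0.8 [0.525 0.278 0.095] [ -6. 136. -12.]
0.9 [0.527 0.275 0.088] [ -9. 143. -14.]
1.0 [0.528 0.271 0.082] [-13. 149. -16.]
1.1 [0.53  0.267 0.076] [-18. 155. -17.]
1.2 [0.532 0.262 0.071] [-23. 160. -19.]
1.3 [0.534 0.256 0.066] [-28. 164. -20.]
1.4 [0.535 0.25  0.063] [-35. 168. -21.]
1.5 [0.537 0.243 0.059] [-41. 172. -22.]
1.6 [0.538 0.236 0.057] [-48. 174. -23.]
1.7 [0.539 0.229 0.055] [-56. 176. -23.]
```

Call:
carry_out(series=[[[-6,25,4,0],[-6,50,4,0],[-6,68,4,0],[-6,76,4,0],[-6,86,2,0],[-4,93,0,0],[-2,100,-2,0],[-1,108,-4,0],[-2,115,-6,0],[-2,120,-7,0]]])

```text
time_s: 1.97
eef_pos: [0.5196, 0.2815, 0.1101]
tcp_rot: [0.484, -0.484, -0.516, 0.516]
contact_force: [-0.2, -1.0, 0.5]
finger_gap: 0.0001
```

```bash
python3 - <<'E'
from h import *
st(); snap('side','side2'); snap('wrist','wrist2')
i=cv2.imread('pics/side2.png')[90:240,150:330]; j=cv2.imread('pics/wrist2.png')[80:380,100:460]
cv2.imwrite('pics/d2.png',np.hstack([cv2.resize(i,(400,333)),cv2.resize(j,(400,333))]))
E
```

```text
t 1.9667 p [0.5196 0.2815 0.1101] F [-0.2 -1.   0.5] gap 0.0001 head 1.635 q [-0.53  0.62 -0.09  1.79  0.08  0.74  0.97]
```

View pics/d2.png

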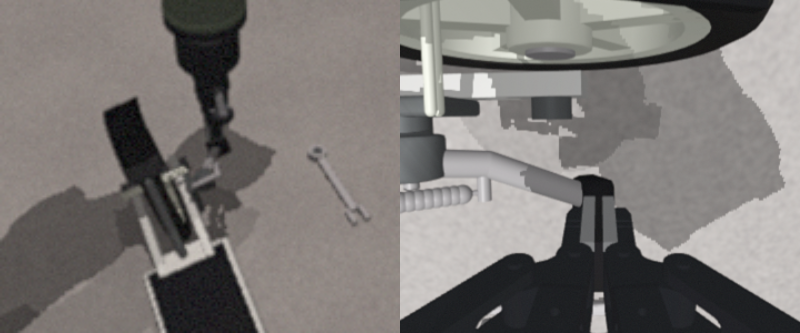

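Call:
carry_out(series=[[[-2,8,-2,0],[-4,15,-4,0],[-7,22,-6,0],[-11,28,-8,0],[-16,34,-9,0],[-21,39,-11,0],[-26,43,-12,0],[-33,47,-13,0],[-39,50,-14,0],[-46,52,-15,0]]])

```text
time_s: 2.9
eef_pos: [0.537, 0.2356, 0.0577]
tcp_rot: [0.484, -0.483, -0.515, 0.517]
contact_force: [-0.1, 0.2, 0.0]
finger_gap: -0.0002
```

```bash
python3 - <<'E'
from h import *
st(); snap('side','side3'); snap('wrist','wrist3')
i=cv2.imread('pics/side3.png')[90:240,150:330]; j=cv2.imread('pics/wrist3.png')[80:380,100:460]
cv2.imwrite('pics/d3.png',np.hstack([cv2.resize(i,(400,333)),cv2.resize(j,(400,333))]))
E
```

```text
t 2.9 p [0.537  0.2356 0.0577] F [-0.1  0.2  0. ] gap -0.0002 head 1.635 q [-0.45  0.69 -0.09  1.82  0.09  0.63  1.04]
```

View pics/d3.png

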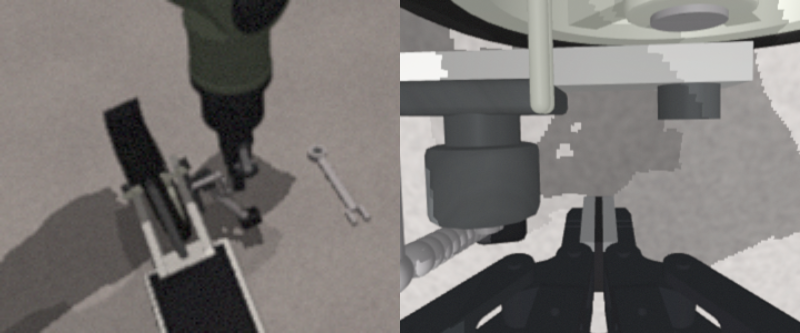

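Call:
carry_out(series=[[[15,0,-10,0],[25,-20,-15,0],[25,-60,-20,0],[25,-100,-20,0],[25,-140,-20,0],[25,-180,-20,0],[25,-220,-20,0],[25,-260,-20,0],[25,-310,-20,0],[25,-310,-20,0]]])

```text
time_s: 3.83
eef_pos: [0.5574, 0.2624, 0.375]
tcp_rot: [-0.483, 0.485, 0.518, -0.513]
contact_force: [0.6, -0.3, 0.7]
finger_gap: -0.0001
```

```bash
python3 - <<'E'
from h import *
st(); snap('side','side4'); snap('wrist','wrist4'); snap('top','top4')
i=cv2.imread('pics/side4.png')[90:240,150:330]; j=cv2.imread('pics/wrist4.png')[80:380,100:460]
cv2.imwrite('pics/d4.png',np.hstack([cv2.resize(i,(400,333)),cv2.resize(j,(400,333))]))
E
```

```text
t 3.8333 p [0.5574 0.2624 0.375 ] F [ 0.6 -0.3  0.7] gap -0.0001 head 1.634 q [-0.47  0.4  -0.09  1.43  0.04  1.31  1.07]
```

View pics/d4.png

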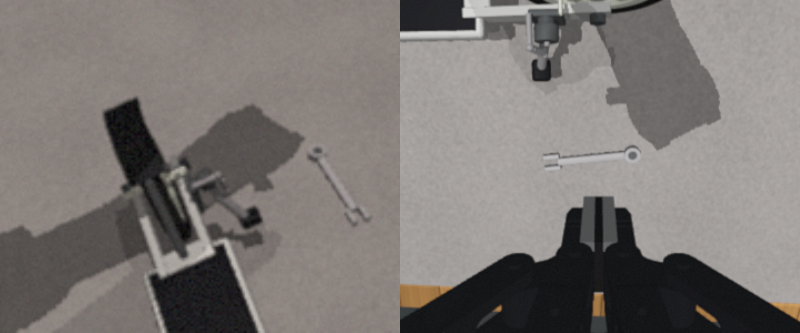

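View pics/top4.png

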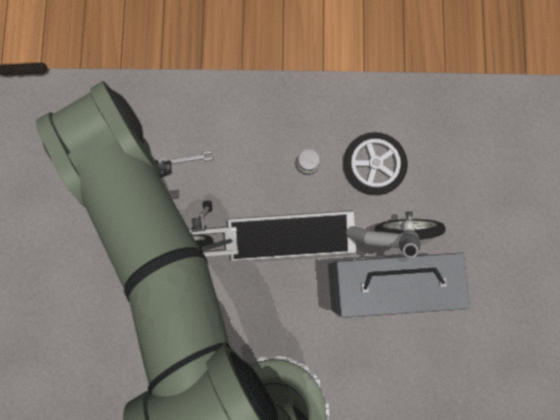

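```bash
python3 - <<'E'
from h import *
t,s,w=load('top4'),load('side4'),load('wrist4')
print(tri((t,207.5,206),(s,263,187.6),(w,226.9,143.1)))
P=[.4795,-.0452,.07]; a=np.radians(10); piv=np.array([.056,.245,.108])
for th in(1.6,1.75,1.85,1.99): print(th,S(piv+[.03,.08*np.cos(a-th),.08*np.sin(a-th)],P,.265)[0])
i=cv2.imread('pics/top4.png')[190:290,320:460]; cv2.imwrite('pics/d5.png',cv2.resize(i,None,fx=5.5,fy=5.5,interpolation=2))
E
```

```text
(array([0.54318836, 0.18512182, 0.05567673]), [np.float64(0.002451063066749025), np.float64(0.004025186438098224), np.float64(0.0017729063590246317)])
1.6 [0.54073156 0.2163086  0.0508843 ]
1.75 [0.54178812 0.20439421 0.05007124]
1.85 [0.54223243 0.19642104 0.05049295]
1.99 [0.54249513 0.18539183 0.05236986]
```

View pics/d5.png

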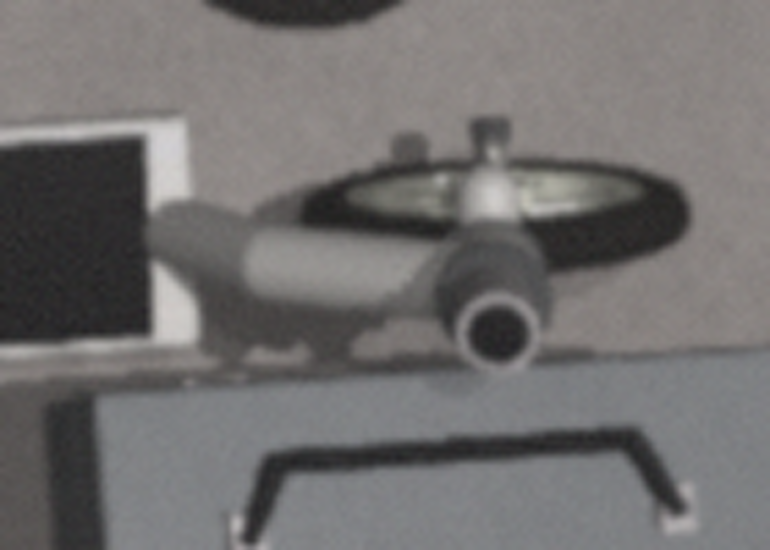

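Call:
carry_out(series=[[[-270,-45,80,0],[-270,-45,80,0],[-270,-45,80,0],[-270,-45,80,0],[-270,-45,80,0],[-270,-45,80,0],[-270,-45,80,0],[-270,-45,80,0]]], claw=1)

```text
time_s: 4.65
eef_pos: [0.492, -0.0194, 0.4143]
tcp_rot: [0.485, -0.487, -0.513, 0.514]
contact_force: [0.0, -0.4, -0.0]
finger_gap: 0.0856
```

```bash
python3 - <<'E'
from h import *
to(.44,-.285,.42,1.636)
E
```

```text
t 4.65 p [ 0.492  -0.0194  0.4143] F [ 0.  -0.4 -0. ] gap 0.0856 head 1.626 q [-0.11  0.15  0.04  1.66 -0.    1.33  1.55]
move [-262.4   -4.9   66.6] -0.01
```

Call:
carry_out(series=[[[-262,-10,66,-0.01],[-262,-10,66,-0.01],[-262,-10,66,-0.01],[-262,-10,66,-0.01],[-262,-10,66,-0.01],[-262,-10,66,-0.01],[-262,-10,66,-0.01],[-262,-10,66,-0.01],[-262,-10,66,-0.01]]])

```text
time_s: 5.4
eef_pos: [0.44, -0.2856, 0.4238]
tcp_rot: [0.484, -0.484, -0.514, 0.516]
contact_force: [0.8, 0.7, -0.3]
finger_gap: 0.0857
```

```bash
python3 - <<'E'
from h import *
st(); snap('wrist','wrist5')
E
```

```text
t 5.4 p [ 0.44   -0.2856  0.4238] F [ 0.8  0.7 -0.3] gap 0.0857 head 1.634 q [ 0.26  0.21  0.25  1.58 -0.05  1.36  2.15]
```

View pics/wrist5.png

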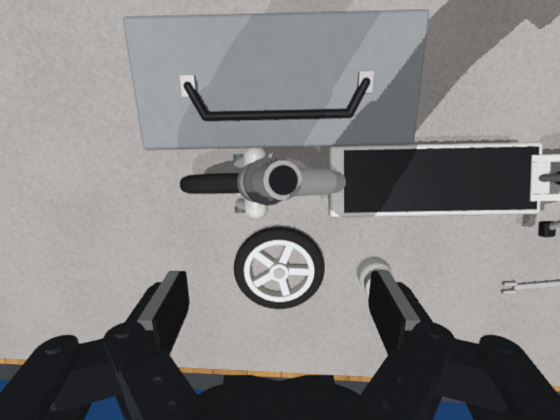

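```bash
python3 - <<'E'
from h import *
t,s,w=load('top0'),load('side0'),load('wrist5')
print(tri((t,410,250.5),(s,248.25,303.25),(w,284,180)),tri((s,248.25,303.25),(w,284,180)),tri((t,410,250.5),(w,284,180)))
# yaw from toolbox top edge (z=.215) and deck
a,b=atz(w,147,148,.215),atz(w,415,146,.215); print('box edge',a,b,np.arctan2(a[0]-b[0],b[1]-a[1]))
a,b=atz(w,347,144,.1),atz(w,538,145,.1); print('deck',np.arctan2(a[0]-b[0],b[1]-a[1]))
E
```

```text
(array([ 0.41759893, -0.28453958,  0.32315651]), [np.float64(0.0017201479226778135), np.float64(0.0028011968835335316), np.float64(0.001099030253265122)]) (array([ 0.41881486, -0.28386014,  0.32086134]), [np.float64(0.001857454070598537), np.float64(0.0018574540705985684)]) (array([ 0.41600383, -0.28457359,  0.32430438]), [np.float64(0.00020865100029888556), np.float64(0.00020865100029883267)])
box edge [ 0.41713539 -0.43425114  0.215     ] [ 0.39649114 -0.14130088  0.215     ] 0.07035385324481169
deck 0.05722929240927447
```

```bash
python3 - <<'E'
from h import *
to(.422,-.2895,.35,1.636); to(.422,-.2895,.286,1.636)
E
```

```text
t 5.45 p [ 0.4405 -0.2843  0.424 ] F [ 0.1  1.1 -0.7] gap 0.0853 head 1.636 q [ 0.26  0.21  0.24  1.58 -0.05  1.36  2.15]
move [-3.8 74.  18.7] -0.0
t 5.45 p [ 0.4405 -0.2843  0.424 ] F [ 0.1  1.1 -0.7] gap 0.0853 head 1.636 q [ 0.26  0.21  0.24  1.58 -0.05  1.36  2.15]
move [ -3.7 138.   18.6] -0.0
```

Call:
carry_out(series=[[[-4,20,19,0],[-4,50,19,0],[-4,74,19,0],[-4,90,19,0],[-4,105,19,0],[-4,120,19,0],[-4,132,19,0],[-4,138,19,0],[-4,138,19,0]]])

```text
time_s: 6.2
eef_pos: [0.4215, -0.2885, 0.2848]
tcp_rot: [0.484, -0.482, -0.515, 0.517]
contact_force: [0.1, 0.3, 0.1]
finger_gap: 0.0855
```

```bash
python3 - <<'E'
from h import *
st(); snap('wrist','wrist6')
E
```

```text
t 6.2 p [ 0.4215 -0.2885  0.2848] F [0.1 0.3 0.1] gap 0.0855 head 1.637 q [ 0.29  0.29  0.24  1.84 -0.07  1.03  2.2 ]
```

View pics/wrist6.png

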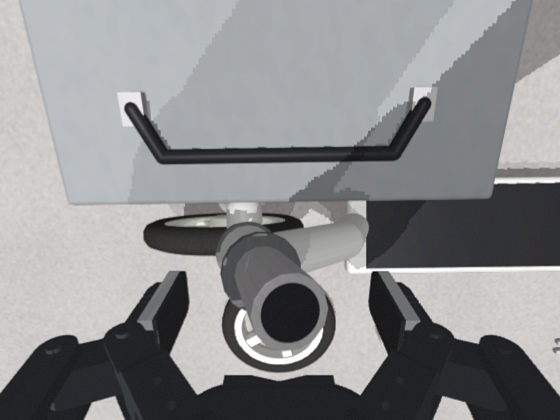

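Call:
carry_out(series=[[[1,0,0,0],[1,0,0,0],[1,0,0,0],[1,0,0,0],[1,0,0,0],[1,0,0,0],[1,0,0,0],[1,0,0,0]]], claw=-1, grip_force=40)

```text
time_s: 6.92
eef_pos: [0.422, -0.2886, 0.2865]
tcp_rot: [0.483, -0.484, -0.515, 0.517]
contact_force: [-1.8, -0.7, 6.4]
finger_gap: 0.0371
```

```bash
python3 - <<'E'
from h import *
st(); snap('wrist','wrist7'); snap('side','side7')
i=cv2.imread('pics/side7.png')[220:420,160:400]; j=cv2.imread('pics/wrist7.png')
cv2.imwrite('pics/d7.png',np.hstack([cv2.resize(i,(400,333)),cv2.resize(j,(400,333))]))
E
```

```text
t 6.9167 p [ 0.422  -0.2886  0.2865] F [-1.8 -0.7  6.4] gap 0.0371 head 1.637 q [ 0.29  0.28  0.24  1.84 -0.07  1.03  2.2 ]
```

View pics/d7.png

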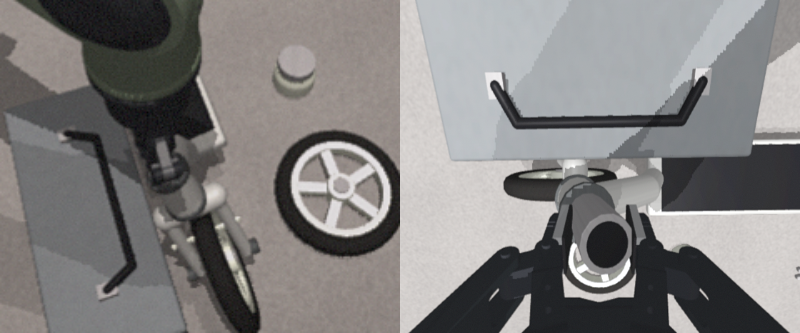

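Call:
carry_out(series=[[[0,-1,-2,0],[0,-1,-5,0],[0,-2,-9,0],[0,-3,-13,0],[0,-4,-18,0],[0,-5,-23,0],[0,-6,-28,0],[0,-6,-33,0],[0,-7,-37,0],[0,-7,-40,0]]])

```text
time_s: 7.85
eef_pos: [0.4627, -0.2855, 0.294]
tcp_rot: [0.483, -0.484, -0.516, 0.517]
contact_force: [-3.7, 6.1, 10.8]
finger_gap: 0.0372
```

```bash
python3 - <<'E'
from h import *
st(); snap('wrist','wrist8'); snap('side','side8')
i=cv2.imread('pics/side8.png')[220:420,160:400]; j=cv2.imread('pics/wrist8.png')
cv2.imwrite('pics/d8.png',np.hstack([cv2.resize(i,(400,333)),cv2.resize(j,(400,333))]))
E
```

```text
t 7.85 p [ 0.4627 -0.2855  0.294 ] F [-3.7  6.1 10.8] gap 0.0372 head 1.637 q [ 0.27  0.33  0.23  1.75 -0.08  1.07  2.16]
```

View pics/d8.png

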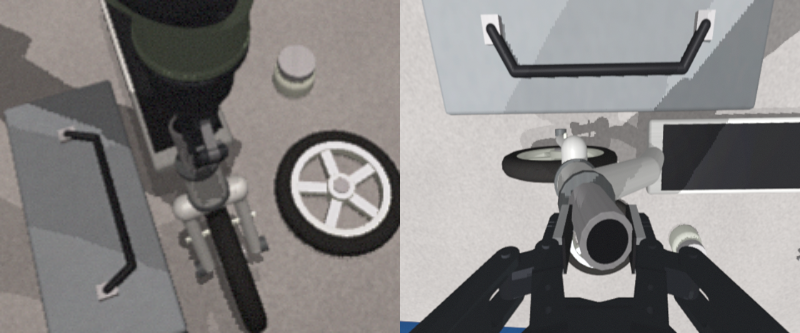

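Call:
carry_out(series=[[[0,-1,-4,0],[0,-2,-9,0],[0,-2,-14,0],[0,-3,-19,0],[0,-3,-24,0],[0,-4,-29,0],[0,-4,-33,0],[0,-4,-36,0],[0,-4,-37,0],[0,-4,-37,0]]])

```text
time_s: 8.78
eef_pos: [0.5005, -0.2825, 0.2978]
tcp_rot: [0.482, -0.483, -0.516, 0.517]
contact_force: [-0.3, 6.4, -8.6]
finger_gap: 0.037
```

```bash
python3 - <<'E'
from h import *
st(); snap('wrist','wrist9'); snap('side','side9'); snap('top','top9')
i=cv2.imread('pics/side9.png')[220:420,160:400]; j=cv2.imread('pics/wrist9.png')
cv2.imwrite('pics/d9.png',np.hstack([cv2.resize(i,(400,333)),cv2.resize(j,(400,333))]))
E
```

```text
t 8.7833 p [ 0.5005 -0.2825  0.2978] F [-0.3  6.4 -8.6] gap 0.037 head 1.638 q [ 0.25  0.38  0.22  1.66 -0.09  1.1   2.13]
```

View pics/d9.png

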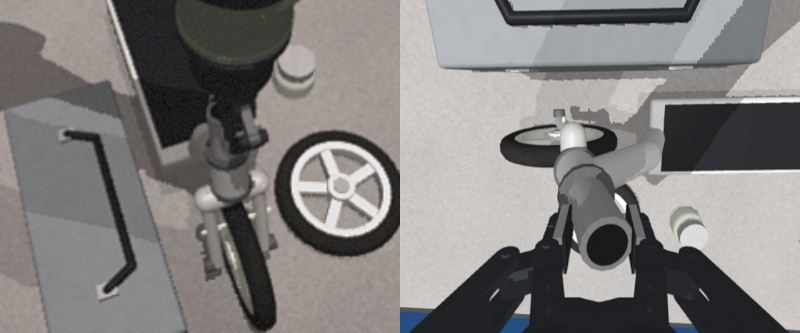

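View pics/top9.png

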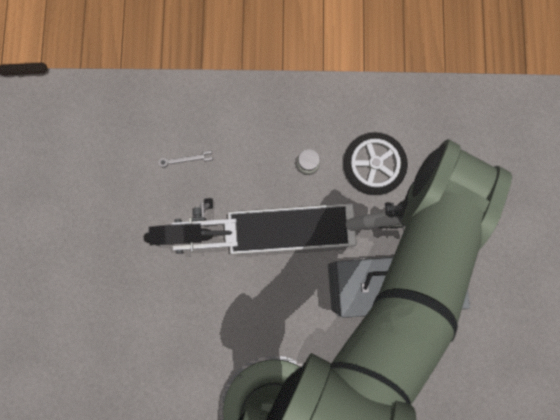

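View pics/side9.png

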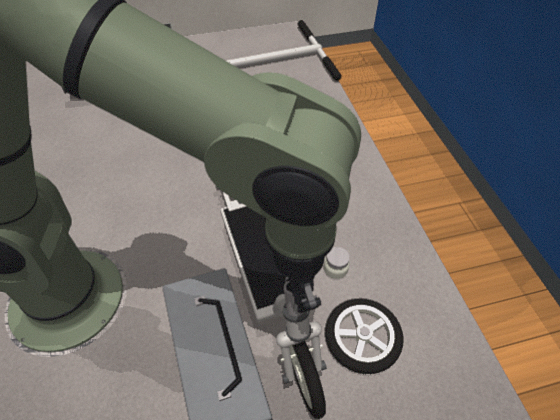

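View pics/wrist9.png

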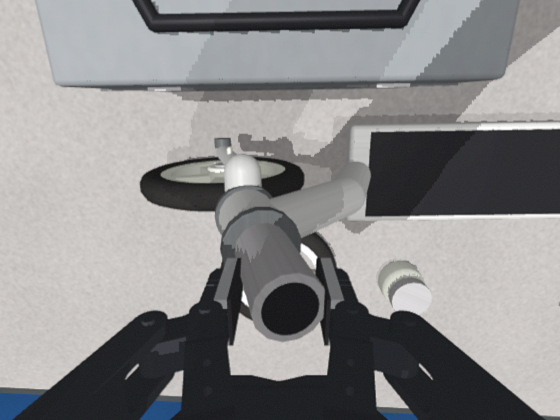

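```bash
python3 - <<'E'
from h import *
def crop(t,x,y,w,h,s,o):
    i=cv2.imread(f'pics/{t}.png')[y:y+h,x:x+w]; cv2.imwrite(f'pics/{o}.png',cv2.resize(i,None,fx=s,fy=s,interpolation=cv2.INTER_CUBIC))
crop('top9',135,190,130,75,6,'e1');crop('top9',320,190,90,75,6,'e2'); crop('side9',260,270,80,150,4,'e3')
E
```

```text
(no output)
```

View pics/e1.png

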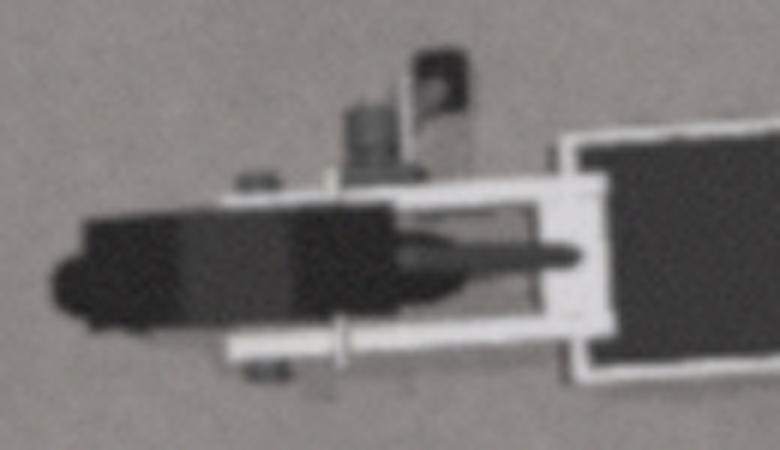

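View pics/e2.png

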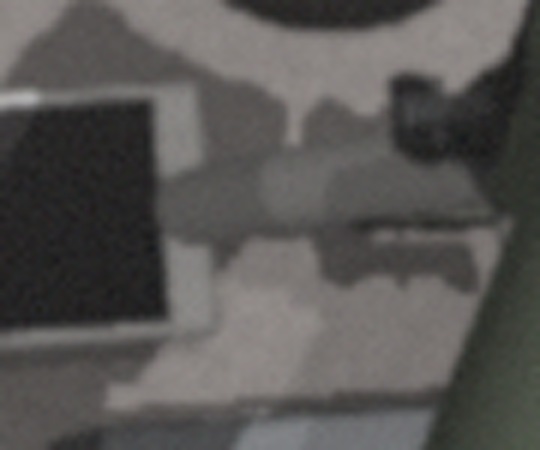

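View pics/e3.png

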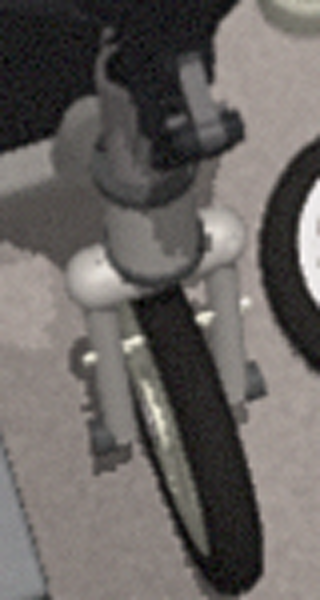

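```bash
python3 - <<'E'
from h import *
t=load('top9'); w=load('wrist9')
ux=np.array([.998,.065,0])
lat=lambda p:(p@ux)
for z in(.185,.19): print('mud',z,lat(atz(t,175,234.3,z)))
for z in(.08,.1): print('stay',z,lat(atz(t,175,235.5,z)),'deckrear',lat(atz(t,229.7,233.3,z)))
# deck front corners top: e2 (200,88),(213,335)
for z in(.08,.1): print('deckfront',lat(atz(t,320+206/6,190+211/6,z)))
print('tube',lat(np.array([.5005,-.2825,.317])))
L=tri((t,320+198/6,190+88/6),(w,351,219)); Rr=tri((t,320+211/6,190+333/6),(w,350,125)); print(L,Rr)
# deck rear corners vs
P=np.array([.4845,-.0472,.07])
print('initial tread estimate at lat', [lat(S([0,-.237,.015],[.4845,-.0472,y],.26)[0]) for y in(.065,.07)])
s,M=st()
E
```

```text
mud 0.185 0.46855011284389164
mud 0.19 0.4681015117301792
stay 0.08 0.47482981316906414 deckrear 0.4734006962687968
stay 0.1 0.47308321288366245 deckrear 0.47167584683341457
deckfront 0.47818574375758294
deckfront 0.47638806693471036
tube 0.48113649999999997
(array([ 0.54360439, -0.1983494 ,  0.09745955]), [np.float64(0.00048182630365713717), np.float64(0.00048182630365714514)]) (array([ 0.44029415, -0.20797953,  0.06948045]), [np.float64(0.0002789188772169835), np.float64(0.0002789188772170294)])
initial tread estimate at lat [np.float64(0.4804538979008794), np.float64(0.48163902875045544)]
t 8.9333 p [ 0.5002 -0.2825  0.2978] F [-0.5  6.2 -9.7] gap 0.0367 head 1.638 q [ 0.25  0.38  0.22  1.67 -0.09  1.1   2.13]
```

```bash
python3 - <<'E'
from h import *
G=np.array([.5005,-.2825,.317]); th=np.linspace(0,6.28,90)
rows=[]
for l in(0.01,.08):
    P=np.array([0,0,.065]); P[:2]=(G-S([0,-.235,.317],P,l)[0])[:2]
    for n in('wrist9','side9','top9'):
        r=load(n); i=cv2.resize(cv2.imread(f'pics/{n}.png'),None,fx=3,fy=3,interpolation=2)
        for yc in(-.3,.3):
          for xs,c in((-.013,(0,0,255)),(.013,(0,255,0))):
            for q in proj(r,S(np.c_[xs+0*th,yc+.084*np.cos(th),.09+.084*np.sin(th)],P,l)): cv2.circle(i,tuple(int(v) for v in (3*q+1).round()),1,c,-1)
          for xs in(-.025,.025):
            for q in proj(r,S([[xs,.3,.19]],P,l)): cv2.circle(i,tuple(int(v) for v in (3*q+1).round()),4,(255,0,255),-1)
        b={'wrist9':(110,90,220,150),'side9':(260,300,90,120),'top9':(130,190,120,75)}[n]
        cc=i[b[1]*3:(b[1]+b[3])*3,b[0]*3:(b[0]+b[2])*3]; rows.append(cv2.resize(cc,(int(cc.shape[1]*290/cc.shape[0]),290)))
a=np.hstack(rows[:2]);b=np.hstack(rows[3:5]);cv2.imwrite('pics/f1.png',np.vstack([a,b]));cv2.imwrite('pics/f2.png',np.vstack([rows[2],rows[5]]));print(a.shape)
E
```

```text
(290, 642, 3)
```

View pics/f1.png

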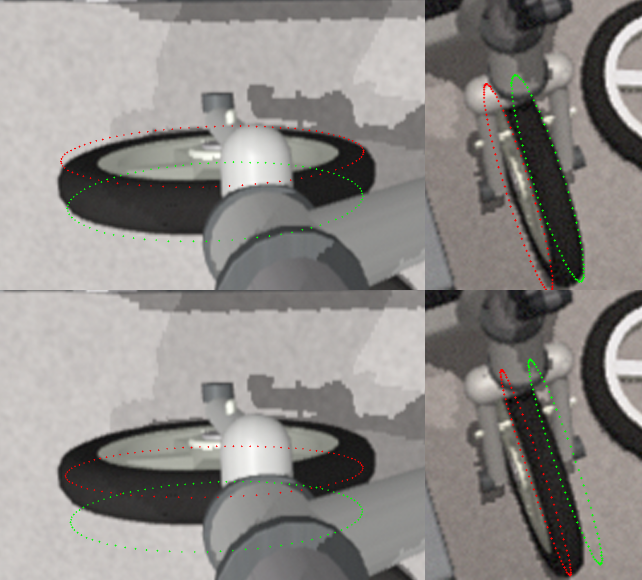

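View pics/f2.png

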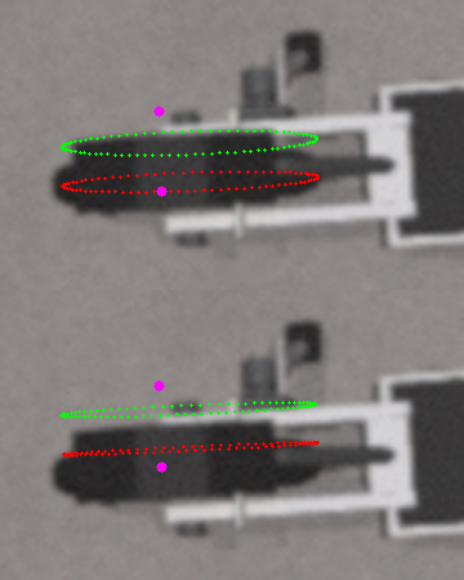

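```bash
python3 - <<'E'
from h import *
G=np.array([.5005,-.2825,.317]); th=np.linspace(0,6.28,90)
rows=[]
for l in(0.0,.04):
    P=np.array([0,0,.082]); P[:2]=(G-S([0,-.235,.317],P,l)[0])[:2]
    for n in('wrist9','side9','top9'):
        r=load(n); i=cv2.resize(cv2.imread(f'pics/{n}.png'),None,fx=3,fy=3,interpolation=2)
        for yc in(-.3,.3):
          for xs,c in((-.013,(0,0,255)),(.013,(0,255,0))):
            for q in proj(r,S(np.c_[xs+0*th,yc+.084*np.cos(th),.09+.084*np.sin(th)],P,l)): cv2.circle(i,tuple(int(v) for v in (3*q+1).round()),1,c,-1)
          for xs in(-.025,.025):
            for q in proj(r,S([[xs,.3,.19]],P,l)): cv2.circle(i,tuple(int(v) for v in (3*q+1).round()),4,(255,0,255),-1)
        b={'wrist9':(110,90,220,150),'side9':(260,300,90,120),'top9':(130,190,120,75)}[n]
        cc=i[b[1]*3:(b[1]+b[3])*3,b[0]*3:(b[0]+b[2])*3]; rows.append(cv2.resize(cc,(int(cc.shape[1]*290/cc.shape[0]),290)))
a=np.hstack(rows[:2]);b=np.hstack(rows[3:5]);cv2.imwrite('pics/f3.png',np.vstack([a,b]));cv2.imwrite('pics/f4.png',np.vstack([rows[2],rows[5]]));print(a.shape)
E
```

```text
(290, 642, 3)
```

View pics/f3.png

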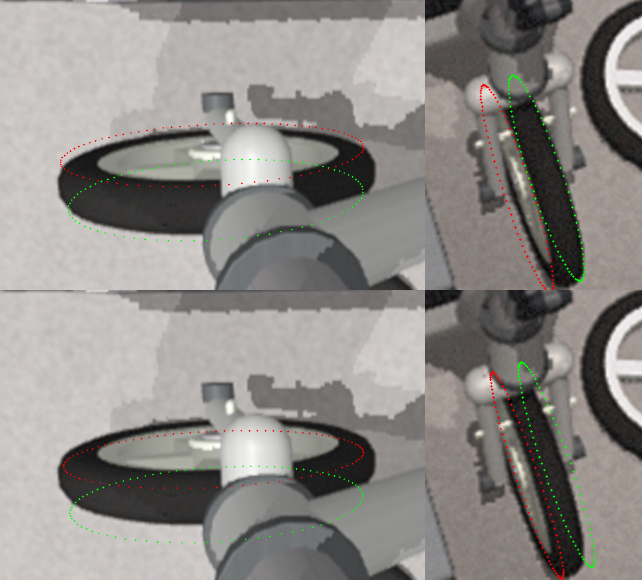

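View pics/f4.png

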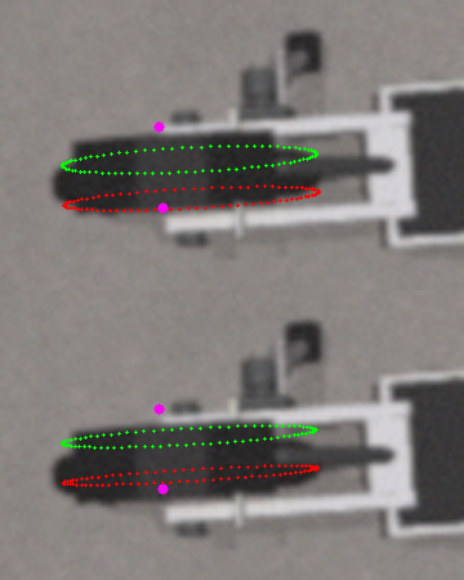

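Call:
carry_out(series=[[[0,1,0,0],[0,1,0,0],[0,1.5,0,0],[0,1.5,0,0],[0,1.5,0,0],[0,1.5,0,0]]])

```text
time_s: 9.43
eef_pos: [0.5013, -0.2825, 0.2974]
tcp_rot: [0.481, -0.484, -0.517, 0.517]
contact_force: [-1.3, 5.5, 4.8]
finger_gap: 0.0367
```

```bash
python3 - <<'E'
from h import *
st(); snap('wrist','wrist10'); snap('side','side10'); snap('top','top10'); st()
i=cv2.imread('pics/top10.png')[140:290,130:430]; j=cv2.imread('pics/wrist10.png')
cv2.imwrite('pics/d10.png',np.hstack([cv2.resize(i,(440,220)),cv2.resize(j,(293,220))]))
E
```

```text
t 9.4333 p [ 0.5013 -0.2825  0.2974] F [-1.3  5.5  4.8] gap 0.0367 head 1.639 q [ 0.25  0.38  0.22  1.67 -0.09  1.1   2.13]
t 9.5833 p [ 0.5013 -0.2825  0.2974] F [-1.   6.2  5.4] gap 0.0365 head 1.639 q [ 0.25  0.38  0.22  1.67 -0.09  1.1   2.13]
```

View pics/d10.png

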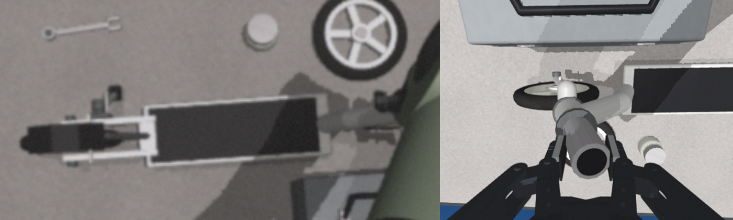

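```bash
python3 -c "
from h import *
print(ctrl.finish_job()); st()"
```

```text
the job is handed in; nothing more can be done
None
the job is handed in; nothing more can be done
```

I flipped the stand down while the scooter still leaned, then gripped the steering tube and brought the scooter upright. I handed the job in at about 9.6 s with the arm holding the scooter there. No verdict is reported, so what follows is what my own checks showed.

- **Stand:** I pushed the foot past the spring's centre with the shut fingers and the spring carried it home. Three views put the foot within about 4 mm of where the model puts it at the 1.99 rad stop. The scooter had not moved on the toolbox, and later pictures still show the leg down. I did not measure the gap under the foot once the scooter was upright.
- **Upright:** Model overlays in the three pictures fit a lean of about 0, by eye within 0.02 rad. The tool's travel gives about 0.01 rad left. The toolbox shows a clear gap.
- **Grip:** The gripper was set to 40 N on the tube, with the fingers 37 mm apart. The wrist showed about 5 N pressing down and 6 N sideways, and the position did not change between the last readings.
- **Wheels:** At first the arm was pulling up with about 9 N, so I lowered it 1.5 mm. I judged both wheels to be on the bench from the forces and pictures and did not measure it directly.
- **Bystanders:** The wrench, jar and spare wheel look unmoved in the last pictures.

Two checks disagreed. One two-view measurement of the deck corners gave a lean of about 0.27 rad. I set it aside because it is very sensitive to pixel error. My first yaw value of 0.065 also did not fit the rear wheel. The deck edge, corrected for the camera's own rotation, gave about 0.08, and that fitted.

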